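Open the snap-fit filter box

TASK

The filter of the low filter box has to be inspected: press the snap tab at the box's side all the way down, then push the released cover by its upright rib off its seat and along the parking deck until the filter opening is completely uncovered, and leave the cover lying flat on the deck. Just press and push with the fingertips, without lifting the cover, and leave the other things on the table where they stand.

Things in the scene. Friction and masses are not known exactly. Their poses are not given: they have to be found in the camera images.
- filter_box: Grey box fixed to the table, 236 long (x) x 90 wide (y) x 46 mm high. Origin: centre of its underside, z up, +x the way the cover slides off. The -x half is the seat, a filter opening closed by the cover between rails whose lips (tops at 46 mm) hold the cover's edges down; low rear wall 38 mm high. The +x half is the open parking deck. The tab is on the -y side, the robot's right.
- cover: White loose cover 100 (x) x 70 (y) x 6 mm, 0.08 to 0.17 kg. Origin: centre of its underside, 34 mm above the table; +x the way it slides, z up. 2 mm play all round. Its origin lies at x = -60 mm of the box when seated, beyond +32 mm when the filter is fully uncovered, +62 mm at the stop wall. Slides with about 1 N once the tab is in; before that the tab's catch blocks it.
- rib (a point): Middle of the rear (-x) face of the upright rib near the cover's -x end, 53 mm above the table. Rib: 44 mm wide (y), 8 mm thick (x), top 62 mm above the table. Push this face along the cover's +x; fingertips 50 mm above the table clear the rail lips and meet 12 mm of rib. 92 mm of travel uncovers the filter, 122 mm meets the stop wall.
- deck (a point): Middle of the parking deck's flat top, at x = +57 mm of the box, 34 mm above the table. Deck 110 long (x) x 74 mm wide between guides 42 mm high; a stop wall 42 mm high closes its +x end.
- opening (a point): Middle of the filter opening at the level of the cover's underside, at x = -60 mm of the box, 34 mm above the table: 84 (x) x 56 (y) mm, pleated paper filter 8 mm below.
- tab_top (a point): Centre of the top of the snap tab's white press pad, 30 (x) x 26 (y) mm, on a stem outside the rail on the box's -y side, beside the cover's leading edge; 64 mm above the table while out, 56 mm fully in, always higher than the rails beside it. Press straight down.
- snap_tab (a joint): How far the tab is pressed in, m: 0 out (cover locked), 0.008 fully in against its stop (catch below the deck, cover free). It takes about 5 N against friction (a little more when fast), without a spring, and stays where it is left.
- knob_weight: Bystander: 50 g steel knob weight, 24 mm across, 37 mm high, standing near the seat on the tab's side. Origin at its underside.
- vial: Bystander: sample vial with screw cap, 17 mm across, 48 mm high, standing near the seat on the side away from the tab. Origin at its underside.
- beaker: Bystander: glass beaker, 54 mm across, 70 mm high, left of the box. Origin at its underside.
- tape: Bystander: roll of label tape lying flat, 62 mm across, 18 mm high, left of the box. Origin at its underside.
- weighing_bottle: Bystander: small glass weighing bottle with lid, 38 mm across, 61 mm high, left of the box. Origin at its underside.
- tweezers: Bystander: steel tweezers lying flat, 130 mm long, at the front edge of the table. Origin at the underside of the middle.

How it is judged:
On the way, in this order (a step that is already met when the one before it is completed fails the run):
1. the snap tab is pressed in while the cover is still on its seat (value of joint snap_tab above 0.0065 m and x of cover in the frame of filter_box below -0.05 m), for 0.1 s.
2. the cover has been pushed off the filter opening (x of cover in the frame of filter_box above 0.032 m), for 0.2 s.
At the end, for the whole second after the job is handed in: The tab is in (6 mm or more of its 8 mm), the cover's rear edge is past the filter opening (cover origin more than 32 mm along the box's x), and the cover lies flat and still on the parking deck between the guides (height within 3 mm, tilt under 0.06 rad) (value of joint snap_tab above 0.006 m and x of cover in the frame of filter_box between 0.032 and 0.066 m and y of cover in the frame of filter_box between -0.006 and 0.006 m and z of cover in the frame of filter_box between 0.031 and 0.037 m and angle between cover's own z axis and vertical below 0.06 rad and linear speed of cover below 0.01 m/s); the robot touches nothing.
It fails at once if the cover is forced along while the tab is still out (x of cover in the frame of filter_box above -0.05 m and value of joint snap_tab below 0.005 m).
It fails at once if the cover is lifted or tipped (z of cover in the frame of filter_box above 0.046 m or angle between cover's own z axis and vertical above 0.25 rad).
It fails at once if a bystander is shifted by more than 20 mm, lifted or knocked over (distance of any of knob_weight, vial, beaker, tape, weighing_bottle, tweezers from where it was at the start of the episode above 0.02 m or angle between any of knob_weight, vial, beaker, tape, weighing_bottle, tweezers's own z axis and vertical above 0.5 rad).
It also fails if it takes over 48 s, if anything falls off the work surface, if the arm or the gripper's body presses on something with over 40 N, if the wrist force passes 120 N, or if a joint passes its speed limit or range.

ROBOT

A 7-joint arm with a two-finger parallel gripper is mounted at the origin on a cart in front of the work surface, level with it; the furniture and walls round the work are solid. World frame = base frame: x ahead of the robot, y to its left, z up, the work surface at z = 0. Lengths are in m, angles in rad, forces in N, time in s.
With the tool pointing down it reaches from about 0.4 to 0.925 m from the base axis. Payload 4.1 kg.
Tool frame: the origin (TCP) lies at the very end of the fingers, on their centre line; the grasp point (between the pads) lies 19 mm behind it; z points along the fingers, y is the line along which they close (so a half turn about z gives the same grasp; the last joint's range is limited). The gripper opens to 85 mm and grips with 20 to 120 N. Pads are 22 mm wide; open, the fingers measure 114 mm over their backs; the gripper's body (76 mm by 85 mm) begins 54 mm behind the grasp point. The pads swing forward as they close: fully open they stand 13 mm farther back than shut.
Start: joints at [1.201, 0.398, 0.045, 1.537, -0.019, 1.207, -0.051], TCP at [0.174, -0.626, 0.201] pointing down, gripper open.
Joint ranges: [-2.82, 2.82], [-0.49, 2.23], [-1.37, 1.46], [0, 2.46], [-1.36, 4.5], [0.23, 2], [-2.94, 2.94]. Speed limits (rad/s): [2.57, 2.57, 3.14, 3.14, 3.14, 3.14, 3.14].

INTERFACE

Orientations are given as a rotation vector (axis times angle).
In Python, from rig import bot gives the robot as it stands. Calls block until the motion is done:
- bot.goto(position, orientation): joint-space move of the TCP to a pose.
- bot.move_straight(position, orientation=None, rate=0.15, force_limit=None): straight line of the TCP; orientation=None keeps the orientation; rate is the mean speed in m/s. With force_limit (N) it stops when the force on the tool has changed by that much, and returns True; else False.
- bot.movej(angles): joint-space move.
- bot.open() and bot.gripper_close(force=None): open the fingers fully, or close them until they stop; force is the grip in N (None keeps the last).
- bot.sleep(seconds).
- bot.inverse_kinematics(position, orientation): joint angles nearest the present ones, or None.
- bot.capture(name): name is "scene" or "top"; returns a dict with "color" (420x560x3 uint8, blue, green, red), "range_z" (420x560 float32, m along the optical axis (not along the pixel's ray), 0 where there is no reading), "camera_matrix" (3x3 intrinsics, pixels), "R" (3x3) and "t" (3): a world point X has camera coordinates R X + t. Camera axes: x right, y down, z forward; pixel columns grow to the right and rows downward; lengths in m; the calibration is good to about 2 mm. A picture is of the moment at which its call begins.
A pose or a line that the arm cannot do raises bot.IKError and nothing moves.
- bot.sign_off(): hands the job in; it is judged then, once.
Readings, each from a call of its own:
- bot.get_time_s(): time.
- bot.get_q(): joint angles.
- bot.get_joint_vel(): joint speeds.
- bot.get_joint_efforts(): joint torques, N m.
- bot.get_eef_pos(): TCP position.
- bot.get_eef_rot(): TCP orientation.
- bot.get_force(): force on the tool from outside, world axes, zero at the start.
- bot.get_wrist_torque(): the same for the moment, N m.
- bot.get_finger_gap(): finger opening in m.
- bot.get_gripper_force(): force on a finger pad.
Only numpy, scipy, OpenCV 4.12 (cv2) and the standard library are available. Lean on these libraries where they do the work, as an engineer would, in place of code of your own. Each camera call takes 0.05 s, during which the arm holds its last target. There are 200 camera calls.

## Working session

There is one attempt and no reset: what is moved stays moved. The work goes in short steps, each a Python script; the robot and the scene stay as the last script left them, time stands still between calls to the robot, and variables do not carry over. Pictures are saved under pics/ and viewed, at most 10 in all, crops included, and the job is handed in when it is done.

```bash
mkdir -p pics; python3 - <<'E'
from rig import bot
import cv2,numpy as np
for n in("scene","top"):
    d=bot.capture(n); cv2.imwrite(f"pics/{n}0.png",d["color"]); np.savez(f"{n}0.npz",**d)
    print(n,d["camera_matrix"].tolist(),d["R"].round(3).tolist(),d["t"].round(3).tolist())
print(bot.get_time_s(),bot.get_eef_rot(),bot.get_eef_pos())
E
```

```text
scene [[457.3870935925611, 0.0, 280.97509249657753], [0.0, 457.3870935925611, 208.8843426386472], [0.0, 0.0, 1.0]] [[0.596, -0.803, 0.002], [-0.315, -0.236, -0.919], [0.739, 0.547, -0.394]] [-0.328, 0.21, 0.663]
top [[414.69001747791646, 0.0, 279.5514531395768], [0.0, 414.69001747791646, 213.57321282117346], [0.0, 0.0, 1.0]] [[0.019, -1.0, -0.0], [-0.987, -0.019, -0.159], [0.159, 0.003, -0.987]] [-0.043, 0.51, 0.909]
0.1 [-3.11107503e+00 -4.24129479e-01  6.26496917e-04] [ 0.17373682 -0.62569276  0.19985723]
```

View pics/scene0.png

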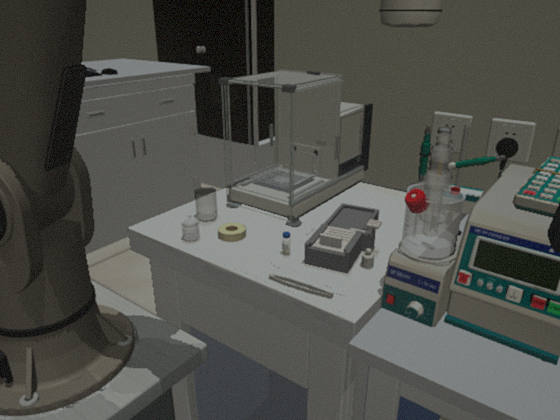

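View pics/top0.png

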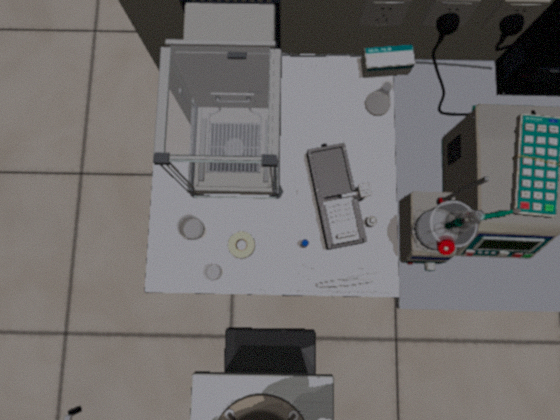

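Both views show the box with its deck pointing away from the robot (top view corners about (307,150), (345,143), (366,242), (326,248)). The white cover is on the near half and the tab is at (364,189). The knob weight is at (371,221) and the vial at (304,243).

```bash
cat > h.py <<'E'
import numpy as np,cv2
def cloud(d):
    K,R,t=d["camera_matrix"],d["R"],d["t"]; z=d["range_z"].astype(float)
    v,u=np.mgrid[:z.shape[0],:z.shape[1]]
    c=np.stack([(u-K[0,2])/K[0,0]*z,(v-K[1,2])/K[1,1]*z,z],-1)
    P=(c-t)@R; P[z==0]=np.nan; return P
def ray(d,u,v,h):
    K,R,t=d["camera_matrix"],d["R"],d["t"]; o=-R.T@t
    r=R.T@np.linalg.solve(K,[u,v,1.]); return o+r*(h-o[2])/r[2]
E
python3 - <<'E'
from h import *
d=np.load("top0.npz");P=cloud(d)
s=np.s_[130:265,285:390]
m=np.zeros(P.shape[:2],np.uint8); m[s]=((P[s][...,2]>.022)&(P[s][...,2]<.08))
n,l,st,ce=cv2.connectedComponentsWithStats(m)
for i in range(1,n):
    if st[i,4]>15:
        q=P[l==i]; print(st[i],q[:,:2].mean(0).round(4),q[:,2].max().round(4),cv2.minAreaRect(q[:,:2].astype(np.float32)))
c=d["color"][s]; h=np.nan_to_num(P[s][...,2]); hh=cv2.applyColorMap(np.uint8(np.clip(h/.08,0,1)*255),cv2.COLORMAP_JET)
f=lambda a:cv2.resize(a,None,fx=3.8,fy=3.8,interpolation=cv2.INTER_CUBIC)
cv2.imwrite("pics/crop.png",np.hstack([f(c),f(hh)]))
d=np.load("scene0.npz");cv2.imwrite("pics/crop2.png",cv2.resize(d["color"][190:285,265:405],None,fx=5,fy=5,interpolation=cv2.INTER_CUBIC))
E
```

```text
[ 307  143   65  106 4186] [ 0.5568 -0.1648] 0.0677 ((0.5669800639152527, -0.17522487044334412), (0.24996979534626007, 0.12009301781654358), 12.050736427307129)
[367 216  10  10  80] [ 0.4999 -0.2456] 0.0401 ((0.500724732875824, -0.24684810638427734), (0.02196330763399601, 0.021715659648180008), 1.2031311988830566)
[301 239   8   9  53] [ 0.4444 -0.0899] 0.0497 ((0.44488319754600525, -0.0903366431593895), (0.015935424715280533, 0.015467774122953415), 42.17607116699219)
```

View pics/crop.png

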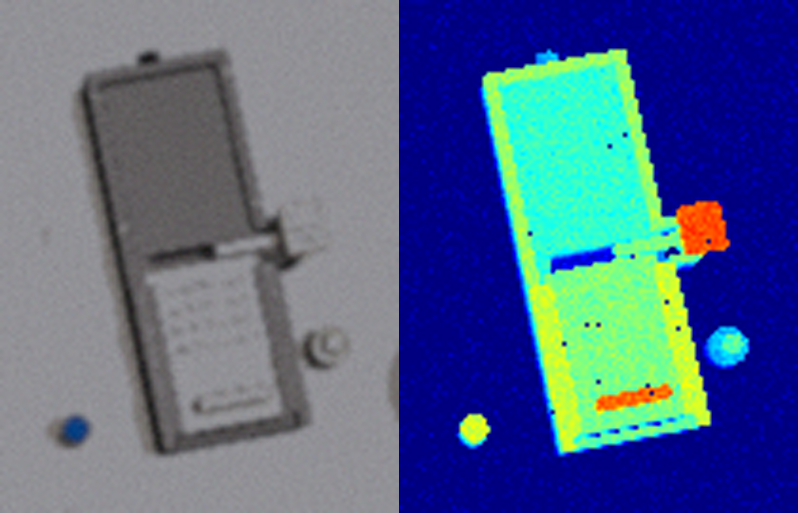

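View pics/crop2.png

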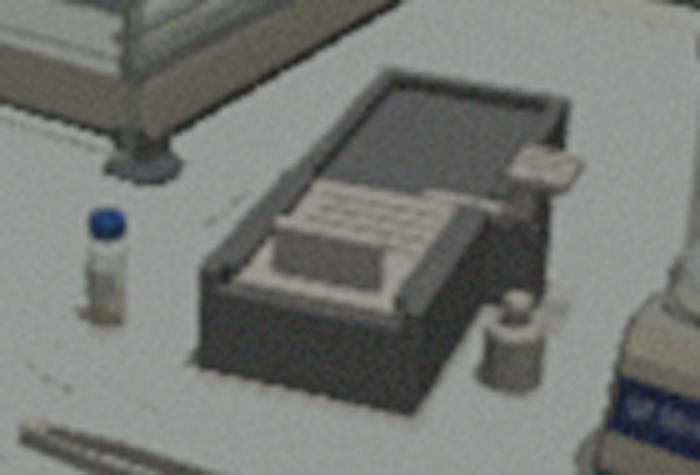

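The height map shows the tab pad (crop right half, 705,228) and rib (598..671, 400) as clear blobs at about 62 mm, with the cover seated. Next I'll compute their poses from depth and check tall obstacles on the way.

```bash
python3 - <<'E'
from h import *
d=np.load("top0.npz");P=cloud(d); S=np.zeros(P.shape[:2],bool);S[130:265,285:390]=1
z=np.nan_to_num(P[...,2])
m=np.uint8(S&(z>.0545)&(z<.075))
n,l,st,ce=cv2.connectedComponentsWithStats(m)
for i in range(1,n):
    if st[i,4]>15:
        q=P[l==i]; r=cv2.minAreaRect(q[:,:2].astype(np.float32)); print(st[i,4],np.median(q,0).round(4),r)
tabx=cv2.dilate(m,np.ones((9,9)))
q=P[S&(z>.0375)&(z<.052)&(P[...,1]>-.225)&~((P[...,1]>-.11)&(P[...,0]<.47)&(P[...,0]<.46)&(z>.03)&(np.arange(560)[None]<312))][:,:2]
k=np.uint8(S&(z>.039)&(z<.052)&(tabx==0)); k=cv2.morphologyEx(np.uint8(S&(z>.031)&(z<.07)),cv2.MORPH_OPEN,np.ones((15,15)))
n,l,st,ce=cv2.connectedComponentsWithStats(k); i=1+np.argmax(st[1:,4]); print("box",cv2.minAreaRect(P[l==i][:,:2].astype(np.float32)))
for n in("top0","scene0"):
    Q=cloud(np.load(n+".npz")).reshape(-1,3);Q=Q[~np.isnan(Q[:,0])]; az=np.degrees(np.arctan2(Q[:,1],Q[:,0]));r=np.hypot(Q[:,0],Q[:,1])
    print(n)
    for a in range(-60,15,5):
        print(a,[round(float(np.max(Q[(az>=a)&(az<a+5)&(r>=x)&(r<x+.1),2],initial=0)),2) for x in(.3,.4,.5,.6,.7,.8)])
E
```

```text
154 [ 0.5656 -0.2227  0.0638] ((0.5659663081169128, -0.22355829179286957), (0.03001420758664608, 0.025920582935214043), 9.997482299804688)
74 [ 0.4637 -0.1814  0.0614] ((0.4637356698513031, -0.18268348276615143), (0.008263221010565758, 0.044577088207006454), 12.001829147338867)
box ((0.511412501335144, -0.18029141426086426), (0.0731128677725792, 0.058962538838386536), 1.2221720218658447)
top0
-60 [0.0, 0.0, 0.0, 0.0, 0.0, 0.0]
-55 [0.0, 0.0, 0.0, 0.14, 0.18, 0.0]
-50 [0.0, 0.0, 0.06, 0.2, 0.22, 0.18]
-45 [0.0, 0.0, 0.2, 0.27, 0.22, 0.23]
-40 [0.0, 0.0, 0.3, 0.3, 0.22, 0.23]
-35 [0.0, 0.01, 0.2, 0.26, 0.19, 0.2]
-30 [0.01, 0.04, 0.05, 0.06, 0.0, 0.0]
-25 [0.01, 0.06, 0.07, 0.07, 0.01, 0.05]
-20 [0.01, 0.06, 0.05, 0.06, 0.04, 0.11]
-15 [0.0, 0.05, 0.05, 0.05, 0.05, 0.01]
-10 [0.0, 0.01, 0.01, 0.05, 0.01, 0.01]
-5 [0.0, 0.0, 0.32, 0.32, 0.32, 0.23]
0 [0.0, 0.02, 0.32, 0.32, 0.33, 0.23]
5 [0.0, 0.02, 0.32, 0.32, 0.33, 0.23]
10 [0.05, 0.03, 0.32, 0.32, 0.32, 0.23]
scene0
-60 [0.0, 0.0, 0.0, 0.0, 0.0, 0.0]
-55 [0.0, 0.0, 0.0, 0.14, 0.15, 0.0]
-50 [0.0, 0.0, 0.07, 0.21, 0.21, 0.0]
-45 [0.0, 0.0, 0.2, 0.26, 0.22, 0.22]
-40 [0.0, 0.0, 0.3, 0.3, 0.22, 0.23]
-35 [0.0, 0.01, 0.2, 0.26, 0.19, 0.19]
-30 [0.01, 0.04, 0.05, 0.0, 0.0, 0.0]
-25 [0.01, 0.06, 0.07, 0.07, 0.0, 0.0]
-20 [0.01, 0.06, 0.05, 0.04, 0.0, 0.0]
-15 [0.0, 0.05, 0.05, 0.04, 0.47, 0.48]
-10 [0.0, 0.0, 0.0, 0.04, 0.48, 0.48]
-5 [0.0, 0.0, 0.32, 0.32, 0.32, 0.23]
0 [0.0, 0.02, 0.32, 0.32, 0.33, 0.23]
5 [0.0, 0.02, 0.32, 0.32, 0.32, 0.0]
10 [0.04, 0.03, 0.32, 0.32, 0.32, 0.0]
```

Yaw is about 12°, tab centre (0.566, -0.2235, 0.064), rib rear face (0.460, -0.1835). The instruments on the right reach 0.30 m, so I'll raise before swinging over.

```bash
cat >> h.py <<'E'
yaw=np.radians(12); bx=np.array([np.cos(yaw),np.sin(yaw),0]); ori=np.pi*np.array([np.cos(yaw/2),np.sin(yaw/2),0])
tab=np.array([.566,-.2233,.064]); rib=np.array([.4598,-.1835,.05])
E
python3 - <<'E'
from h import *
from rig import bot
bot.gripper_close()
p=bot.get_eef_pos(); bot.move_straight([p[0],p[1],.46],rate=.25)
bot.goto([.38,-.42,.46],ori)
bot.goto([tab[0],tab[1],.40],ori); print(bot.get_eef_pos(),bot.get_q(),bot.get_time_s())
bot.move_straight([tab[0],tab[1],.085],rate=.2)
print(bot.get_eef_pos(),bot.get_force(),bot.get_time_s())
for n in("scene","top"):
    d=bot.capture(n); cv2.imwrite(f"pics/{n}1.png",cv2.resize(d["color"][150:290,250:430],None,fx=4,fy=4,interpolation=cv2.INTER_CUBIC))
E
```

```text
[ 0.56512144 -0.22604784  0.40038159] [ 0.48179143  0.2574018  -0.2282958   1.30219984  0.05937072  1.58795404
 -1.10346316] 4.25
[ 0.56685336 -0.2236182   0.08613096] [ 0.62490915 -0.42662689  0.74205145] 5.975
```

View pics/scene1.png

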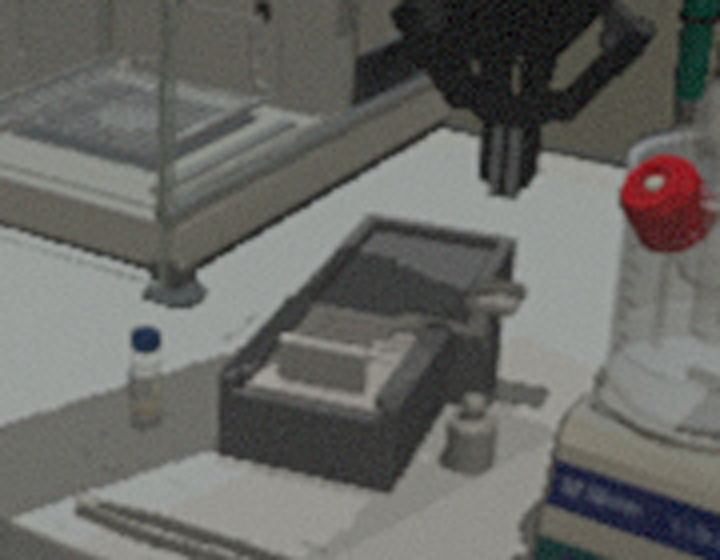

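The closed fingers hang above the tab. The tip at crop (505,190) looks higher than the expected 22 mm over the pad at (497,297), so I'll verify numerically by projecting the TCP and reading depth.

```bash
python3 - <<'E'
from h import *
from rig import bot
p=bot.get_eef_pos(); print(p,bot.get_finger_gap(),bot.get_force())
for n in("scene","top"):
    d=bot.capture(n);P=cloud(d)
    for X in (p,tab):
        c=d["R"]@X+d["t"];u=d["camera_matrix"]@c;print(n,u[:2]/u[2],c[2])
    if n=="scene":
        print("tip px",P[195,376].round(3),P[190,376].round(3),P[224,374].round(3))
        M=np.nan_to_num(P); k=(abs(M[...,0]-p[0])<.04)&(abs(M[...,1]-p[1])<.04)&(M[...,2]>.07)&(M[...,2]<.2); q=M[k]; print(q[np.argsort(q[:,2])[:8]].round(3))
E
```

```text
[ 0.56674438 -0.22355527  0.08605241] -7.942812791535298e-06 [-1.18421584  0.77964312  0.77892546]
scene [374.68982012 211.28764939] 0.9257501668234872
scene [373.51693443 221.27786764] 0.9340245656579386
tip px [ 0.557 -0.227  0.125] [ 0.554 -0.228  0.137] [ 0.556 -0.229  0.063]
[[ 0.562 -0.23   0.116]
 [ 0.573 -0.227  0.116]
 [ 0.556 -0.22   0.118]
 [ 0.555 -0.222  0.118]
 [ 0.557 -0.224  0.118]
 [ 0.559 -0.227  0.118]
 [ 0.561 -0.23   0.118]
 [ 0.558 -0.226  0.119]]
top [366.58402491 186.68212994] 0.9135453127736602
top [364.44972513 189.18062956] 0.9352008124788506
```

View pics/top1.png

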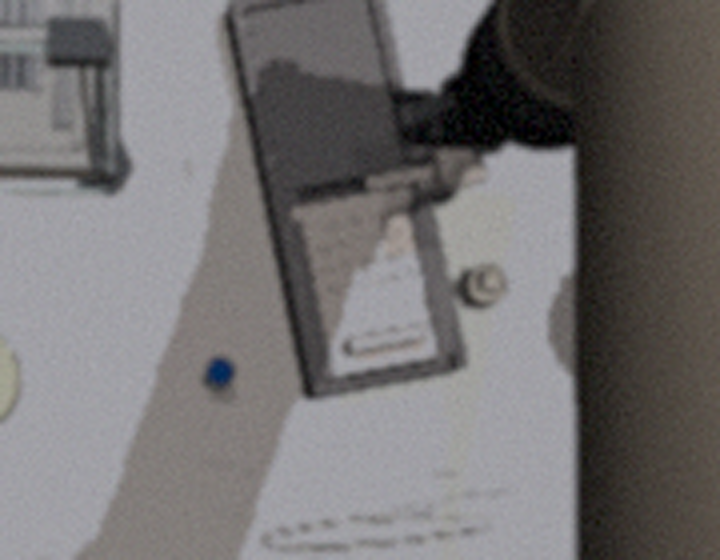

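The top view shows the arm over the tab with bystanders untouched. The scene depth puts the visible fingertips about 30 mm above the reported TCP, so I'll let contact force decide the tab height.

```bash
python3 - <<'E'
from h import *
from rig import bot
x,y,_=tab
def down(z,f,rate):
    r=bot.move_straight([x,y,z],rate=rate,force_limit=f); print(z,r,bot.get_eef_pos().round(4),bot.get_force().round(2),bot.get_time_s())
    return r
down(.058,3,.03)
d=bot.capture("scene"); P=cloud(d); cv2.imwrite("pics/scene2.png",cv2.resize(d["color"][150:290,250:430],None,fx=4,fy=4,interpolation=cv2.INTER_CUBIC))
E
```

```text
0.058 False [ 0.5662 -0.2233  0.0582] [-0.07 -0.32  0.08] 7.225
```

View pics/scene2.png

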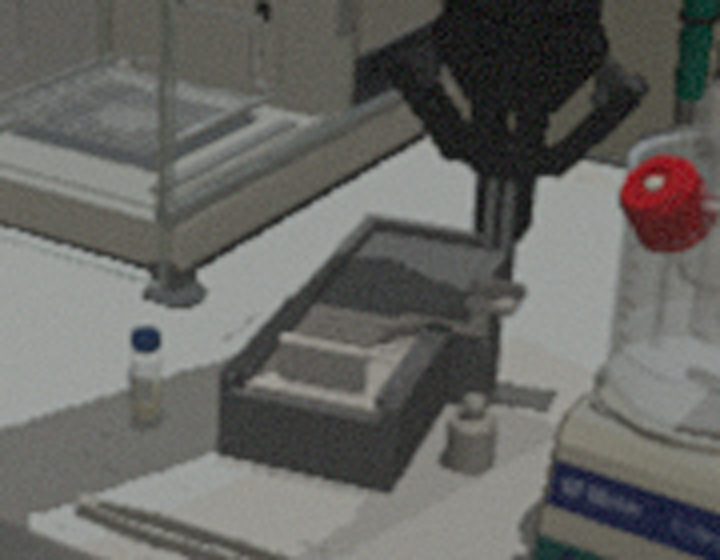

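The fingertips still sit above the pad (tip at (500,240), pad at (497,295)) with no contact force, so the real tip is about 30 mm above the reported TCP. I'll continue down under force guard.

```bash
python3 - <<'E'
from h import *
from rig import bot
x,y,_=tab
def down(z,f,rate):
    r=bot.move_straight([x,y,z],rate=rate,force_limit=f); print(z,r,bot.get_eef_pos().round(4),bot.get_force().round(2),bot.get_time_s())
    return r
if down(.02,3,.02):
    z0=bot.get_eef_pos()[2]
    down(z0-.012,15,.015)
bot.sleep(.3);print(bot.get_eef_pos(),bot.get_force())
E
```

```text
0.02 True [ 0.5659 -0.2233  0.0322] [ 0.91 -0.68  1.04] 8.4917
0.02024869599319518 True [ 0.5659 -0.2233  0.0256] [-1.86  0.57  5.57] 9.05
[ 0.5659101  -0.22333599  0.02561644] [-1.55094229 -0.04049931  5.7815706 ]
```

```bash
python3 - <<'E'
from h import *
from rig import bot
x,y,_=tab
r=bot.move_straight([x,y,.0215],rate=.01,force_limit=20); print(r,bot.get_eef_pos().round(4),bot.get_force().round(2))
bot.sleep(.3);print(bot.get_eef_pos().round(4),bot.get_force().round(2))
bot.move_straight([x,y,.13],rate=.15)
# clear, view tab height from the scene camera
P=cloud(bot.capture("scene")); k=np.hypot(P[...,0]-.566,P[...,1]+.2235)<.011
q=P[k][:,2]; q=q[(q>.045)&(q<.075)]; print("tab z",np.median(q),len(q),bot.get_time_s())
E
```

```text
True [ 0.5659 -0.2233  0.0256] [-0.98  0.39  5.22]
[ 0.5659 -0.2233  0.0256] [-0.95  0.73  5.69]
tab z 0.05567070235408502 39 10.8667
```

The tab is fully in (top at 55.7 mm), and the real tip is 30 mm above the reported TCP. Next is the rib: approach behind it at a tip height of 51 mm and detect contact.

```bash
python3 - <<'E'
from h import *
from rig import bot
zt=.051-.0304
s=rib-.032*bx
bot.move_straight([s[0],s[1],.13],ori,rate=.15)
print(bot.move_straight([s[0],s[1],zt],rate=.1,force_limit=8),bot.get_eef_pos().round(4),bot.get_force().round(2))
e=rib+.012*bx
r=bot.move_straight([e[0],e[1],zt],rate=.03,force_limit=2.5)
p=bot.get_eef_pos();print(r,p.round(4),(p-rib)@bx,bot.get_force().round(2),bot.get_time_s())
d=bot.capture("scene"); cv2.imwrite("pics/scene3.png",cv2.resize(d["color"][150:290,250:430],None,fx=4,fy=4,interpolation=cv2.INTER_CUBIC))
E
```

```text
False [ 0.4291 -0.1904  0.0211] [0.37 0.39 0.02]
True [ 0.4544 -0.1842  0.0202] -0.005403466481220956 [ 0.22 -0.34 -0.12] 14.1167
```

View pics/scene3.png

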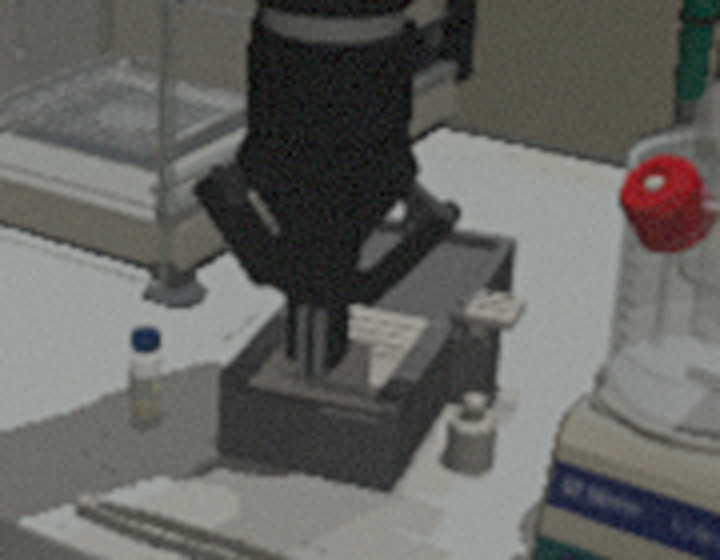

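The fingers stand behind the rib centre (about (320,375)), above the lips, in light contact. Pushing now.

```bash
python3 - <<'E'
from h import *
from rig import bot
p=bot.get_eef_pos(); zt=.0206
for a in (.03,.103):
    e=rib+a*bx
    r=bot.move_straight([e[0],e[1],zt],ori,rate=.05,force_limit=12)
    p=bot.get_eef_pos();print(r,p.round(4),(p-rib)@bx,bot.get_force().round(2),bot.get_time_s())
    if r: break
bot.sleep(.3)
d=bot.capture("scene"); cv2.imwrite("pics/scene4.png",cv2.resize(d["color"][150:290,250:430],None,fx=4,fy=4,interpolation=cv2.INTER_CUBIC))
E
```

```text
False [ 0.4892 -0.1773  0.0206] 0.03003863558483776 [-0.62  0.09  0.35] 15.05
False [ 0.5607 -0.1622  0.0208] 0.10308468708311114 [ 0.52 -0.24 -0.26] 16.6583
```

View pics/scene4.png

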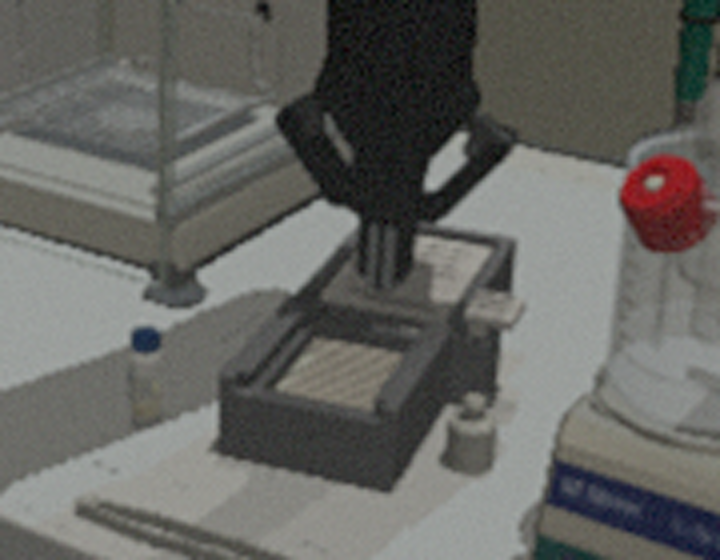

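The cover lies on the deck and the filter (340,375) is fully exposed. I'll back off a little, lift away and measure the cover's travel from the rib.

```bash
python3 - <<'E'
from h import *
from rig import bot
e=rib+.075*bx
bot.move_straight([e[0],e[1],.0206],rate=.05)
bot.move_straight([e[0],e[1],.25],rate=.2)
e=rib-.02*bx; bot.move_straight([e[0],e[1],.30],rate=.2); bot.sleep(.5)
for n in("scene","top"):
    d=bot.capture(n);P=cloud(d);c=P-rib; a=c@bx; b=c@[-bx[1],bx[0],0]; z=P[...,2]
    k=(a>.06)&(a<.17)&(abs(b)<.03)&(z<.08)
    q=k&(z>.054); f=k&(z>.03)&(z<.05)
    A=np.c_[P[f][:,:2],np.ones(f.sum())]; s=np.linalg.lstsq(A,P[f][:,2],rcond=None)[0]
    t=np.hypot(P[...,0]-.566,P[...,1]+.2235)<.011
    print(n,q.sum(),"rib a range",a[q].min() if q.any() else 0,a[q].max() if q.any() else 0,"b",np.median(b[q]),"cover slope",s[:2].round(3),np.median(z[f]),"tab",np.median(z[t]))
print(bot.get_time_s(),bot.get_force().round(2))
cv2.imwrite("pics/top5.png",cv2.resize(d["color"][120:270,200:400],None,fx=4,fy=4))
E
```

```text
scene 92 rib a range 0.11066213997101212 0.12331753490774193 b 0.00019883440850663537 cover slope [0.105 0.039] 0.03881474846736104 tab 0.03299924717936267
top 76 rib a range 0.1128782876838048 0.12123948431876774 b 0.0008681924658547885 cover slope [0.066 0.023] 0.03946561089906202 tab 0.05606806407369473
20.3 [0.56 0.38 0.91]
```

View pics/top5.png

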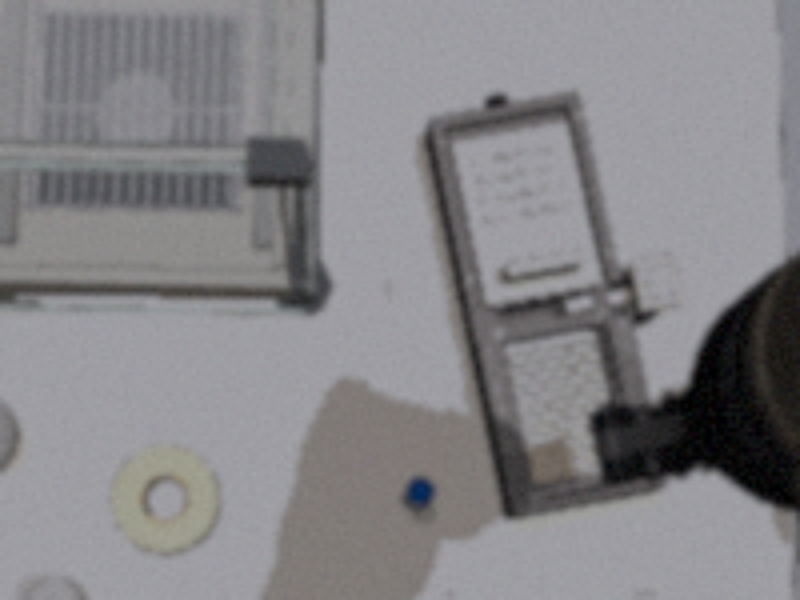

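Cover travel is about 113 mm (origin near +53 mm). It lies between the guides, the tab is in, the bystanders in view (vial, tape) are in place and the robot is clear.

```bash
python3 -c "
from rig import bot
print(bot.sign_off())"
```

```text
the job is handed in; nothing more can be done
None
```

The job is handed in: the tab is pressed fully in, the cover is pushed about 113 mm and rests on the parking deck with the filter opening uncovered, and the robot is clear; the sign-off returned no verdict.

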